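# Set the paving tile on the scribed line

## Robot

A 7-joint arm with a two-finger parallel gripper is mounted at the origin on the work surface. World frame = base frame: x ahead of the robot, y to its left, z up, the work surface at z = 0. Lengths are in m, angles in rad, forces in N, time in s.
With the tool pointing down it reaches from about 0.425 to 0.95 m from the base axis. Payload 4.7 kg.
Tool frame: the origin (TCP) lies between the finger pads; the fingertips stand 25 mm ahead of it and the grasp point (between the pads) lies 6 mm ahead of it; x points along the fingers, z is the direction in which the jaws open and shut, and the axes are right-handed (so a half turn about x gives the same grasp; the last joint's range is limited). The gripper opens to 85 mm and grips with 20 to 120 N. Pads are 22 mm wide; open, the fingers measure 114 mm over their backs; the gripper's body (76 mm by 85 mm) begins 54 mm behind the grasp point. The pads swing forward as they close: fully open they stand 13 mm farther back than shut.
Start: joints at [1.072, 0.469, -0.049, 1.532, 0.024, 1.141, -0.082], TCP at [0.306, -0.602, 0.256] pointing down, gripper open.
Joint ranges: [-2.59, 2.59], [-0.33, 1.99], [-1.39, 1.29], [0.1, 2.45], [-1.04, 4.18], [0.21, 1.99], [-2.66, 2.66]. Speed limits (rad/s): [2.57, 2.57, 3.14, 3.14, 3.14, 3.14, 3.14].

## Interface

Orientations are given as a 3x3 rotation matrix whose columns are the frame's x, y, z axes.
In Python, from rig import * gives the robot as it stands. Calls block until the motion is done:
- movep(position, orientation): joint-space move of the TCP to a pose.
- move_l(position, attitude=None, feed=0.15, until_force=None): straight line of the TCP; attitude=None keeps the orientation; feed is the mean speed in m/s. With until_force (N) it stops when the force on the tool has changed by that much, and returns True; else False.
- move_joints(angles): joint-space move.
- command_gripper(opening, newtons=None): finger opening in m; newtons is the grip in N (None keeps the last); returns when the fingers have stopped.
- sleep(seconds).
- inverse_kinematics(position, orientation): joint angles nearest the present ones, or None.
- sense(): the state.
- camera(name): name is "scene" or "top"; returns (picture, depth): 400x640x3 uint8, red, green, blue; 400x640 float32, m along the optical axis (not along the pixel's ray), 0 where there is no reading.
- camera_params(name): a dict with "K" (3x3 intrinsics, pixels), "position" and "rotation" of the camera in the world. Camera axes: x right, y down, z forward; pixel columns grow to the right and rows downward; lengths in m; the calibration is good to about 2 mm. A picture is of the moment at which its call begins. camera_params takes no time and is no camera call.
A pose or a line that the arm cannot do raises Unreachable and nothing moves.
- finish_job(): hands the job in, once; it reports no verdict.
The state is a dict: "time_s": time; "joint_pos": joint angles; "qd": joint speeds; "joint_efforts": joint torques, N m; "position": TCP position; "tcp_rot": TCP orientation; "wrist_force": force on the tool from outside, world axes, zero at the start; "ft_torque": the same for the moment, N m; "finger_gap": finger opening in m.
Only numpy, scipy, OpenCV 4.12 (cv2) and the standard library are available. Lean on these libraries where they do the work, as an engineer would, in place of code of your own. Each camera call takes 0.05 s, during which the arm holds its last target. There are 200 camera calls.

## Task

In the concrete lab, slide the large rectangular paving tile over the steel plate, away from the robot, until its far long edge lies on the scribed line and runs along it. There is no stop, so halt it by eye; keep the tile down on the plate, and leave the small square tile and the round disc where they are.

Things in the scene. Friction and masses are not known exactly. Their poses are not given: they have to be found in the camera images.
- tile: Large rectangular concrete paving tile flat on the steel plate: 95 mm along x, 120 mm along y, 30 mm thick, about 0.8 kg. Too wide for most grippers: push it. Origin: centre of its underside; z up. The long edge to go on the line is 47.5 mm from the origin along +x, the near one 47.5 mm along -x. At the start +x points towards the line within 9 degrees; the edge is 50 to 120 mm short of it.
- line (a point): Middle of the scribed line, on the top of a fixed dark steel plate (10 mm thick, on the table). The line is pale, 3 mm wide, flat, nothing to feel. Axes: y along the line, x square to it, away from the robot, z up. The plate is 470 mm along y and runs from 270 mm before the line to 70 mm past it. The tile, square tile and disc lie on it side by side in any order, about 145 mm apart along y.
- square: Small square concrete tile, 71 x 71 mm, 25 mm thick, lying on the plate: leave alone. Origin: centre of its underside; z up.
- disc: Round concrete disc, 75 mm diameter, 25 mm thick, lying on the plate: leave alone. Origin: centre of its underside; z up.
Things that resemble listed ones, but are neither listed nor needed, are in the scene too. What is shaped like the tile but yellow is not meant.

How it is judged:
At the end, for the whole second after the job is handed in: The tile lies at rest flat on the plate, the middle of its far long edge within 12 mm of the scribed line (short of it or over it), that edge parallel to the line within 10 degrees (x of tile in the frame of line between -0.0595 and -0.0355 m and angle between the x axis of tile and the x axis of line, either way round below 0.175 rad and z of tile in the frame of line between -0.004 and 0.004 m and linear speed of tile below 0.01 m/s); the robot touches nothing.
It fails at once if the tile is lifted off the plate (more than 10 mm) (z of tile in the frame of line above 0.01 m).
It fails at once if the small square tile is moved by more than 15 mm (distance of square from where it was at the start of the episode above 0.015 m).
It fails at once if the round disc is moved by more than 15 mm (distance of disc from where it was at the start of the episode above 0.015 m).
It also fails if it takes over 38 s, if anything falls off the work surface, if the arm or the gripper's body presses on something with over 40 N, if the wrist force passes 120 N, or if a joint passes its speed limit or range.

## Working session

There is one attempt and no reset: what is moved stays moved. The work goes in short steps, each a Python script; the robot and the scene stay as the last script left them, time stands still between calls to the robot, and variables do not carry over. Pictures are saved under pics/ and viewed, about 8 in all and at most 12, crops included, and the job is handed in when it is done.

```bash
ls; mkdir -p pics; python3 - <<'E'
from rig import *
import numpy as np,cv2
for n in("scene","top"):
    p,d=camera(n);c=camera_params(n);print(n,c)
    cv2.imwrite(f"pics/{n}0.png",p[:,:,::-1]);np.savez(f"pics/{n}0.npz",p=p,d=d,**c)
s=sense();print(s["time_s"],s["position"],s["tcp_rot"],s["finger_gap"])
E
```

```text
pics
scene {'K': array([[463.06835012,   0.        , 325.45217512],
       [  0.        , 463.06835012, 194.78940818],
       [  0.        ,   0.        ,   1.        ]]), 'position': array([0.88534598, 0.05224291, 0.65014404]), 'rotation': array([[-0.11917754,  0.85363779, -0.50704955],
       [ 0.99285563,  0.10548063, -0.05578121],
       [ 0.00586695, -0.51007486, -0.86011   ]])}
top {'K': array([[453.19491979,   0.        , 320.65920158],
       [  0.        , 453.19491979, 191.54083431],
       [  0.        ,   0.        ,   1.        ]]), 'position': array([0.462291  , 0.01638251, 0.73489857]), 'rotation': array([[-4.94940181e-04, -9.94772980e-01,  1.02110106e-01],
       [-9.99887103e-01, -1.04117817e-03, -1.49898993e-02],
       [ 1.50178616e-02, -1.02105998e-01, -9.94660158e-01]])}
0.1 [ 0.30536205 -0.60144901  0.25535188] [[-8.59686223e-04  8.91656199e-01  4.52712362e-01]
 [ 1.54977025e-03  4.52713174e-01 -8.91654855e-01]
 [-9.99998430e-01 -6.49432447e-05 -1.77105353e-03]] 0.08544851831144686
```

View pics/scene0.png

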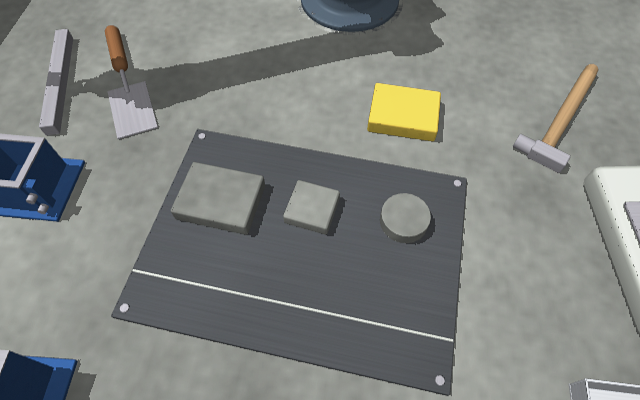

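View pics/top0.png

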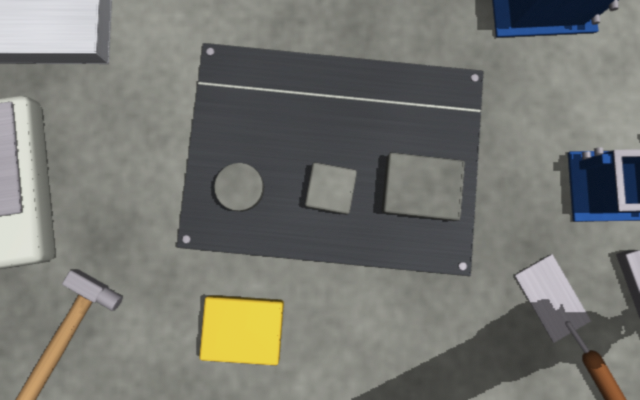

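The scene view shows the plate with the pale line running from (135,271) to (453,340). The top view shows the same line from (199,84) to (480,110).

Candidates for the tile:
- **Grey rectangle:** top (425,187), scene (218,198). It is large, grey, rectangular and on the plate, so it fits the description.
- **Yellow block:** top (242,330). It is the wrong colour and off the plate.
- **Small square:** top (331,188). Leave alone.
- **Disc:** top (238,187). Leave alone.

Next I'll measure in both views and confirm with a crop.

```bash
cat > h.py <<'E'
import numpy as np,cv2
def ray(c,uv):
    uv=np.atleast_2d(uv).astype(float)
    d=np.c_[uv,np.ones(len(uv))]@np.linalg.inv(c["K"]).T
    return d@c["rotation"].T
def onplane(c,uv,z):
    d=ray(c,uv);return c["position"]+d*((z-c["position"][2])/d[:,2])[:,None]
def meet(c1,u1,c2,u2):
    a,b=ray(c1,u1)[0],ray(c2,u2)[0];t=np.linalg.lstsq(np.c_[a,-b],c2["position"]-c1["position"],rcond=None)[0]
    P,Q=c1["position"]+a*t[0],c2["position"]+b*t[1];return (P+Q)/2,np.linalg.norm(P-Q)
def cloud(c,depth):
    v,u=np.indices(depth.shape);d=ray(c,np.c_[u.ravel(),v.ravel()])
    return (c["position"]+d*depth.reshape(-1,1)).reshape(*depth.shape,3)
def tiletop(c,p,depth,box):
    """top-face mask of tile: grey & at top height; returns contour, min-area rect corners (px)"""
    W=cloud(c,depth);m=((abs(W[...,2]-.040)<.005)&(depth>0)).astype(np.uint8)
    k=np.zeros_like(m);x0,y0,x1,y1=box;k[y0:y1,x0:x1]=1
    m=cv2.morphologyEx(m*k,cv2.MORPH_OPEN,np.ones((3,3)))
    ct=max(cv2.findContours(m,cv2.RETR_EXTERNAL,cv2.CHAIN_APPROX_NONE)[0],key=cv2.contourArea)[:,0]
    return ct,np.median(W[...,2][m>0])
def rect(c,ct,z=.04):
    return cv2.minAreaRect((onplane(c,ct,z)[:,:2]*1000).astype(np.float32))
def scribe(c,p,a,b):
    m=np.zeros(p.shape[:2],np.uint8);cv2.line(m,a,b,1,13)
    m&=(p.min(2)>130).astype(np.uint8);v,u=np.nonzero(m)
    W=onplane(c,np.c_[u,v],.010)[:,:2]
    vx,vy,_,_=cv2.fitLine((W*1000).astype(np.float32),cv2.DIST_HUBER,0,.01,.01).ravel()
    s=np.sign(vy);d=np.array([vx,vy])*s;t=W@d;q=np.median(W-np.outer(t,d),0)
    return d,q+d*(t.min()+t.max())/2,t.max()-t.min(),(u,v)
E
python3 - <<'E'
from h import *
C={n:np.load(f"pics/{n}0.npz") for n in("scene","top")}
C={n:{k:z[k] for k in z} for n,z in C.items()}
for n,box,a,b in(("scene",(160,150,280,245),(135,271),(453,340)),("top",(375,140,475,230),(199,84),(480,110))):
    c=C[n];ct,z=tiletop(c,c["p"],c["d"],box);r=rect(c,ct)
    print(n,"z",z,"rect",r)
    d,m,L,uv=scribe(c,c["p"],a,b);print(" line dir",d,"mid",m,"len",L)
    C[n]["ctr"]=onplane(c,ct,.04)
    M=cv2.moments(ct);print(" px centroid",M["m10"]/M["m00"],M["m01"]/M["m00"]);c["cen"]=(M["m10"]/M["m00"],M["m01"]/M["m00"])
    i=np.argmin(uv[0]);j=np.argmax(uv[0]);e=[(uv[0][i],uv[1][i]),(uv[0][j],uv[1][j])];c["e"]=e;print(" ends",e)
    W=cloud(c,c["d"]);print(" depth z of plate",np.median([W[v,u,2] for u,v in zip(*uv)]))
    # square, disc
    m_=((abs(W[...,2]-.035)<.012)&(c["p"].max(2)<150)).astype(np.uint8);m_=cv2.morphologyEx(m_,cv2.MORPH_OPEN,np.ones((5,5)))
    for k in cv2.findContours(m_,0,1)[0]:
        if 500<cv2.contourArea(k)<9000: 
            print("  blob",rect(c,k[:,0],.035))
s,t=C["scene"],C["top"]
print("tile centre tri",meet(s,s["cen"],t,t["cen"]))
# scene left end is right end in top
print("line ends tri",meet(s,s["e"][0],t,t["e"][1]),meet(s,s["e"][1],t,t["e"][0]))
cv2.imwrite("pics/crop.png",cv2.resize(t["p"][130:240,190:490,::-1],None,fx=2.5,fy=2.5,interpolation=cv2.INTER_CUBIC))
E
```

```text
scene z 0.0403611083919696 rect ((543.207275390625, -151.27845764160156), (120.17195892333984, 95.75312042236328), 83.74518585205078)
 line dir [0.09673662 0.99531   ] mid [ 0.69199068 -0.02060338] len 0.48166665581164103
 px centroid 217.8354711396152 194.44836375596117
 ends [(np.int64(128), np.int64(271)), (np.int64(460), np.int64(340))]
 depth z of plate 0.01091548811162879
  blob ((573.8660278320312, 442.757568359375), (171.09707641601562, 14.653332710266113), 8.712095260620117)
  blob ((543.2410888671875, -151.45294189453125), (124.40756225585938, 101.74968719482422), 83.41935729980469)
top z 0.03979559940828642 rect ((542.609619140625, -153.81285095214844), (119.47636413574219, 94.61785888671875), 83.70855712890625)
 line dir [0.09673449 0.99531025] mid [ 0.6942334  -0.02046926] len 0.47558200686698426
 px centroid 423.90918599872987 186.03137958085844
 ends [(np.int64(192), np.int64(84)), (np.int64(480), np.int64(110))]
 depth z of plate 0.010220657727839644
  blob ((253.60061645507812, -421.1241455078125), (80.94528198242188, 22.159954071044922), 28.684829711914062)
  blob ((540.0029296875, -9.337158203125), (70.54348754882812, 71.03860473632812), 79.3929214477539)
  blob ((542.0526123046875, 133.2659454345703), (73.33909606933594, 72.9248275756836), 0.11532330513000488)
  blob ((542.9688720703125, -154.05149841308594), (122.2287368774414, 95.97991943359375), 83.67991638183594)
  blob ((554.185791015625, 438.548828125), (252.0883331298828, 14.614720344543457), 8.120399475097656)
tile centre tri (array([ 0.54268982, -0.15376053,  0.03544566]), np.float64(0.00271134399359465))
line ends tri (array([ 0.67209182, -0.25814137,  0.01095724]), np.float64(0.0026265724230059564)) (array([0.71356496, 0.21759984, 0.01120767]), np.float64(0.0027037370287602983))
```

View pics/crop.png

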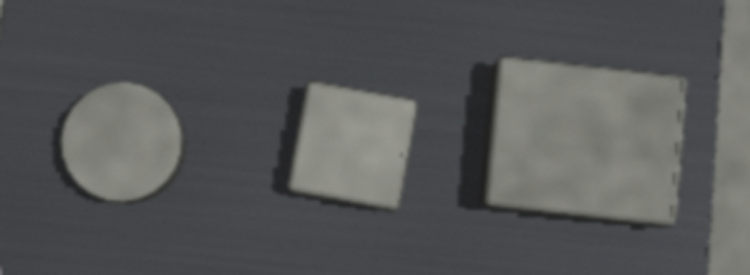

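The crop confirms the rough grey rectangle on the right. It measures 120 x 95 mm with its top at 0.040 m, and the plate is at 0.010 m, both as described. Its far edge is about 89 mm short of the line and about 0.7° off parallel. I'll push with open fingers across the near edge, stopping short at first.

```bash
cat > g.py <<'E'
from h import *
d=np.array([.0967,.9953,0]);n=np.array([.9953,-.0967,0])
R=np.c_[[0,0,-1],n,-d]
c0=np.array([.5428,-.1533,0]);L0=np.array([.6931,-.0205,0])
def look(tag,boxes):
    from rig import camera,camera_params
    for nm,a,b in(("scene",(135,271),(453,340)),("top",(199,84),(480,110))):
        p,dp=camera(nm);c=camera_params(nm);cv2.imwrite(f"pics/{nm}{tag}.png",p[:,:,::-1])
        np.savez(f"pics/{nm}{tag}.npz",p=p,d=dp,**c)
        try:
            ct,z=tiletop(c,p,dp,boxes[nm]);r=rect(c,ct);dd,m,_,_=scribe(c,p,a,b)
            nn=np.array([dd[1],-dd[0]]);print(nm,z,r,"x in line",(np.array(r[0])/1000-m)@nn,"line ang",np.degrees(np.arctan2(dd[1],dd[0])))
        except Exception as e: print(nm,e)
E
python3 - <<'E'
from rig import *; from g import *
up=np.array([0,0,1.])
s0=c0-n*(.0475+.011+.030)
movep(s0+up*.2,R); move_l(s0+up*.040,until_force=8)
s=sense();print(s["time_s"],s["position"],s["wrist_force"])
hit=move_l(c0-n*.045+up*.040,feed=.03,until_force=2.5)
s=sense();print(hit,(s["position"]-c0)@n,s["wrist_force"],s["time_s"])
look(1,{"scene":(130,150,300,300),"top":(365,90,475,230)})
E
```

```text
3.0833 [ 0.45528419 -0.14492357  0.04060634] [ 1.06216241 -0.48838171  0.04016729]
True -0.059959941231433105 [ 0.41562106 -0.99724602 -0.78861727] 4.0333
scene 0.04028026503476012 ((539.2365112304688, -150.772216796875), (120.07413482666016, 104.41580963134766), 84.17269897460938) x in line -0.13950601733071225 line ang 84.416756
top 0.03969594337721738 ((545.61181640625, -153.33187866210938), (118.0594711303711, 89.47466278076172), 83.98054504394531) x in line -0.13511219169107624 line ang 84.46132
```

View pics/scene1.png

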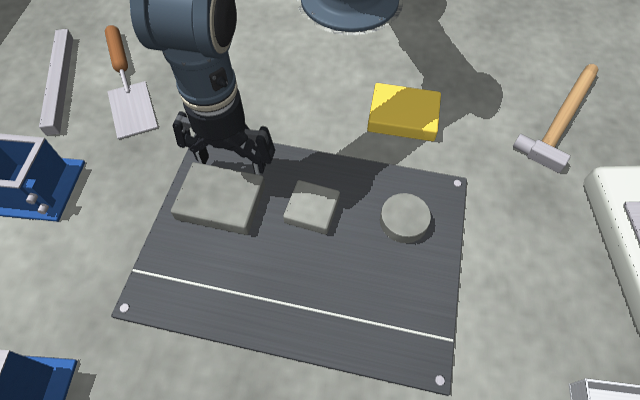

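Both fingers stand against the tile's near edge, at about (190,150) and (265,165). Contact came where I expected it. Next I'll push 78 mm, back off and measure.

```bash
python3 - <<'E'
from rig import *; from g import *
p=sense()["position"]
print(move_l(p+n*.078,feed=.04,until_force=30)); s=sense();print(s["wrist_force"],s["position"],(s["position"]-c0)@n)
sleep(.2); q=sense()["position"]
move_l(q-n*.05,feed=.1); sleep(.2)
look(2,{"scene":(80,170,300,330),"top":(365,60,490,230)}); s=sense();print(s["time_s"])
E
```

```text
False
[-12.20844872   1.1901189    8.87229712] [ 0.55451069 -0.15476149  0.03841213] 0.011796976078048088
scene 0.0404211919176235 ((613.78857421875, -157.81854248046875), (120.09088897705078, 95.14393615722656), 84.2420425415039) x in line -0.06462576064846372 line ang 84.41775
top 0.039837189603033174 ((613.1817626953125, -160.3865966796875), (119.30313110351562, 94.6197509765625), 84.37555694580078) x in line -0.06710274607634563 line ang 84.44433
7.4417
```

View pics/scene2.png

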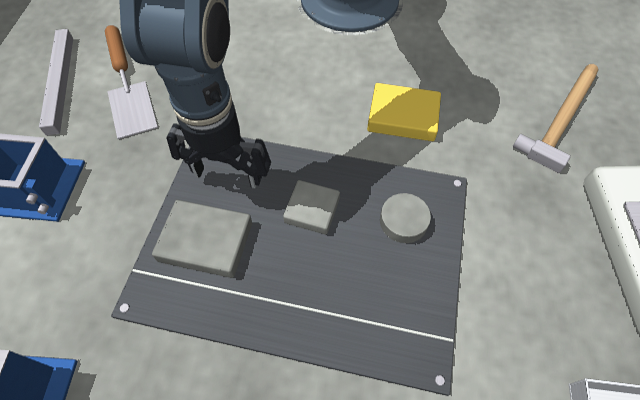

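View pics/top2.png

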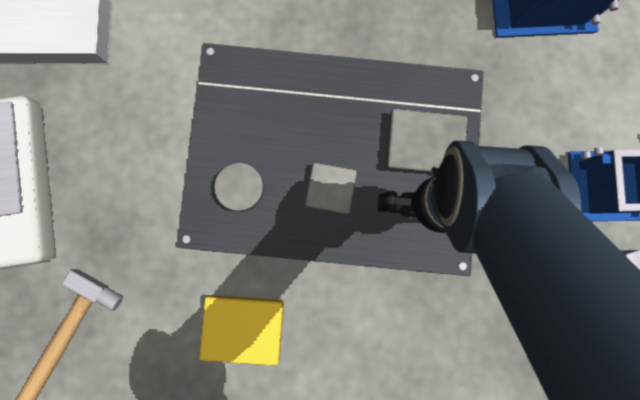

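The tile is now square to the line within 0.2°, and its far edge is about 18 mm short. In the top view that edge is at about row 110 (390–465), with the line at about rows 102–109. The TCP lags about 6 mm under load, so I'll creep the rest using the actual TCP position.

```bash
python3 - <<'E'
from rig import *; from g import *
up=np.array([0,0,1.]); goal=.0118+.0184; cmd=.031
off=lambda:(sense()["position"]-c0)@n
for k in range(8):
    move_l(c0+n*cmd+up*.040,feed=.04,until_force=30); sleep(.2)
    o=off();print(k,cmd,o,sense()["wrist_force"])
    if o>goal-.0015 : break
    cmd+=min(goal-o,.003)
q=sense()["position"]
move_l(q-n*.05,feed=.1); move_l(sense()["position"]+up*.12,feed=.15); sleep(.2)
look(3,{"scene":(80,170,300,330),"top":(365,60,490,230)}); s=sense();print(s["time_s"])
E
```

```text
0 0.031 0.026427975643522155 [-10.16628452   1.12277249   3.99837844]
1 0.034 0.029965838790885137 [-7.58041374  0.19949512  5.01228397]
scene 0.04046064338091104 ((631.9092407226562, -159.65631103515625), (120.2065200805664, 95.29347229003906), 84.36005401611328) x in line -0.04640912018505585 line ang 84.4169
top 0.03978150031903904 ((631.3904418945312, -162.23519897460938), (119.4370346069336, 94.16332244873047), 84.38273620605469) x in line -0.04745664468761581 line ang 84.1623
11.9167
```

View pics/scene3.png

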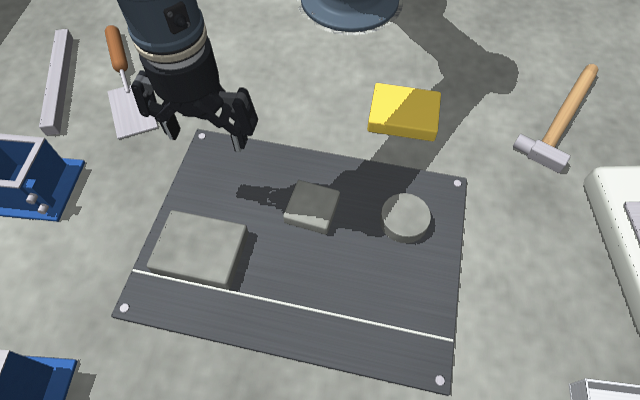

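The tile's lower far edge, from about (147,272) to (232,290), lies along the line. The square at (312,207) and the disc at (407,217) look unmoved, and the gripper is clear of everything.

```bash
python3 -c "
from rig import *
finish_job()"
```

```text
the job is handed in; nothing more can be done
```

I pushed the large grey tile about 89 mm along the plate with the open fingers, in two pushes with a measurement after each. I then backed the gripper off, raised it clear and handed the job in at about 12 s; no verdict was reported.

**Position:** after the last push, the tile's x relative to the line was -46.4 mm in the scene view and -47.5 mm in the top view. The target is -47.5 ± 12 mm.

**Angle and height:** the far edge is parallel to the line within about 0.3°. The tile's top is at 0.040 m, so it is flat on the plate.

**Neighbours:** the square and the disc stayed at the same pixels in the scene view. I checked them by eye only, without a second measurement.

**Disagreements:**
- The two views differed by 1–3 mm, about what the 2 mm calibration allows.
- The top view's last fit of the line's angle was off by 0.3°, probably because the tile now touches the line in that view.
- The arm lagged its commands by 4–6 mm under load, so I set the final stop by its measured position.

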